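# Start the filter cover's hand screws without stripping the crossed one

### The job

Close the aeration filter box: the sloping cover has two T-handled hand screws, and one of them, you cannot see which, is cross-threaded. Start each one gently clockwise; the one that runs freely, screw fully home. The one that resists early: turn it just until you feel the resistance, stop at once without forcing it, and back it out anticlockwise all the way; leave the two flasks and the wrench alone.

Things in the scene. Friction and masses are not known exactly. Their poses are not given: they have to be found in the camera images.
- filter_box: fixed grey box, 152 deep, 290 mm wide, brass hose barbs behind; aluminium cover 310 mm wide, sloping 30 degrees up away from the robot, 44 mm high in front, 140 mm at the back. Origin: centre of underside; x away from the robot, y left, z up. Screws 85 mm either side of the cover's centre, handles about 157 mm above the table
- screw_a (a joint): angle in rad of the left hand screw (+y side of the box). 0 = fully backed out (outer stop), 1.5 = fully home (end stop); grows clockwise looking onto the handle; starts at 0.03 to 0.25. Sound: turns freely (0.05 Nm) all the way. Crossed: as free at first, then springy resistance (2.5 Nm per rad) from somewhere between 0.4 and 0.7 on. Sinks 3 mm per rad.
- screw_a_grip (a point): centre of the left screw's black T-handle bar: 84 long, 16 wide, 20 mm high, on a 16 mm stem, 47 mm above the top of its steel boss (52 mm wide). z = screw axis, out of the cover, 30 degrees from vertical, leaning toward the robot; x = along the bar, pointing up the slope when half-way turned (joint 0.75). Bar points diagonally at either end.
- screw_b (a joint): angle in rad of the right hand screw (-y side of the box). 0 = fully backed out (outer stop), 1.5 = fully home (end stop); grows clockwise looking onto the handle; starts at 0.03 to 0.25. Sound: turns freely (0.05 Nm) all the way. Crossed: as free at first, then springy resistance (2.5 Nm per rad) from somewhere between 0.4 and 0.7 on. Sinks 3 mm per rad.
- screw_b_grip (a point): centre of the right screw's black T-handle bar: 84 long, 16 wide, 20 mm high, on a 16 mm stem, 47 mm above the top of its steel boss (52 mm wide). z = screw axis, out of the cover, 30 degrees from vertical, leaning toward the robot; x = along the bar, pointing up the slope when half-way turned (joint 0.75). Bar points diagonally at either end.
- thread_strain (a joint): elastic give, in rad, of the crossed thread (whichever screw it is in): 0 = not pressed; it grows as that screw is pushed against the resistance, 2.5 Nm per rad, and springs back; felt at 0.06, spoilt beyond 0.40
- flask_large_mid (a point): loose bystander: clear conical flask with a cork stopper, 160 mm high, base 99 mm wide; point half-way up; z up
- flask_small_mid (a point): loose bystander: clear conical flask with a cork stopper, 120 mm high, base 74 mm wide; point half-way up; z up
- wrench_grip (a point): loose bystander: steel wrench 190 mm long lying flat in front of the box; point on its handle

How it is judged:
By the outcome, as a careful person would: the job done as asked, in the order asked, and still so for the second after the job is handed in, with the robot touching nothing.
It also fails if it takes over 64 s, if anything falls off the work surface, if the arm or the gripper's body presses on something with over 40 N, if the wrist force passes 120 N, or if a joint passes its speed limit or range.

### The arm

A 6-joint arm with a two-finger parallel gripper is mounted at the origin on the work surface. World frame = base frame: x ahead of the robot, y to its left, z up, the work surface at z = 0. Lengths are in mm, angles in rad, forces in N, time in s.
With the tool pointing down it reaches from about 400 to 925 mm from the base axis. Payload 12.5 kg.
Tool frame: the origin (TCP) lies midway between the tips of the shut fingers; the grasp point (between the pads) lies 19 mm behind it (env.grip_depth is the distance from the TCP to the grasp point, in mm); z points along the fingers, y is the line along which they close (so a half turn about z gives the same grasp; the last joint's range is limited). The gripper opens to 95 mm and grips with 3 to 60 N. Pads are 20 mm wide; open, the fingers measure 119 mm over their backs; the gripper's body (75 mm by 180 mm) begins 59 mm behind the grasp point.
Start: joints at [-1.281, 0.491, 1.559, -0, 1.092, -0.106], TCP at [240.99, -576.689, 214.661] pointing down, gripper open.
Joint ranges: [-3.1, 3.1], [-0.84, 2.19], [0.05, 2.79], [-1.13, 4.28], [0.06, 2.93], [-2.69, 2.69]. Speed limits (rad/s): [2.22, 2.22, 2.79, 3.14, 3.14, 3.14].

### API

Orientations are given as [roll, pitch, yaw] about the fixed x, y, z axes, in that order (R = Rz(yaw) Ry(pitch) Rx(roll)).
In Python, from cell import monitor, viewer, order, env gives the robot as it stands.
- The arm moves only by the tool move_arm, never from a script. Its argument "moves" is one flat list of numbers, 4 for each row, row after row: the shift along the tool's x, y, z normalised to -1 to 1, where 1 is 0.15 m, then the turn about the tool's z normalised to -1 to 1, where 1 is pi/2 rad. A call has 1 to 10 rows; each row shifts and turns the commanded pose from where the row before left it, along the tool's axes as they then stand; what a row does not reach is not made up. A row lasts 1/8 s, in which the tool goes at most 62.5 mm and 10.7 degrees, less where a joint would pass 70% of its speed; a pose out of reach is approached as far as the arm can. A call with a number of a shift or a turn outside -1 to 1 is refused whole. A call with a gripper value outside its range is refused whole. "claw" is the finger opening in mm, from 0 to 95.1, set as the call begins (left out, the last holds). The fingers move at their own pace and stop on an object; the grip force is fixed at half the most. Time passes only in rows, so rows that do not move let the fingers close. It gives the time, the measured TCP pose, the force, the opening and the grip force at its end, in the units of the state.
- monitor.state(): the state, without advancing time (a new reading comes with each control period).
- viewer.read_camera(name): name is "scene" or "top" or "wrist"; returns the picture (384x512x3 uint8, red, green, blue); there is no depth.
- viewer.camera_info(name): a dict with "K" (3x3 intrinsics, pixels), "camera_from_world" (4x4, takes a point from world to camera coordinates). Camera axes: x right, y down, z forward; pixel columns grow to the right and rows downward; lengths in mm; the calibration is good to about 2 mm. A picture is of the moment at which its call begins: read the wrist's pose just before it. camera_info takes no time and is no camera call; for the wrist camera it gives the pose at the moment of the call.
- order.job_done(): hands the job in; it is judged then, once.
The state is a dict: "t": time; "joints": joint angles; "qvel": joint speeds; "tau": joint torques, N m; "eef_pos": TCP position; "tcp_rot": TCP orientation; "ft_force": force on the tool from outside, world axes, zero at the start; "moment": the same for the moment, N m; "opening": opening from 0.0 (shut) to 1.0 (fully open); "grip_force": force on a finger pad.
Only numpy, scipy, OpenCV 4.12 (cv2) and the standard library are available. Lean on these libraries where they do the work, as an engineer would, in place of code of your own. Each camera call takes 0.05 s, during which the arm holds its last target. There are 200 camera calls.

## Working session

There is one attempt and no reset: what is moved stays moved. The work goes in short steps, Python scripts to look and compute and a tool call to move; the robot and the scene stay as the last step left them, time stands still between calls to the robot, and variables do not carry over. Pictures are saved under pics/ and viewed, at most 10 in all, crops included, and the job is handed in when it is done.

Besides the shell and the picture viewer there is one more tool, called after "Call:" as a command line: name --argument value ..., lists and objects as JSON in quotes. move_arm: Moves the arm, as the interface text tells. Scaled input: -1 to 1 covers 0.15 m each way for a shift and pi/2 rad each way for a turn. Its arguments: {"type":"object","properties":{"moves":{"type":"array"},"claw":{"type":"number"}},"required":["moves"]}

```bash
mkdir -p pics; ls
python3 - <<'E'
from cell import monitor, viewer, order, env
import cv2,numpy as np
s=monitor.state();print(s)
a=[]
for n in("scene","top"):
    im=viewer.read_camera(n);cv2.imwrite(f"pics/{n}0.png",im[:,:,::-1]);a.append(im)
    c=viewer.camera_info(n);print(n,c["K"],np.round(c["camera_from_world"],3))
E
```

```text
pics
{'t': 0.0, 'joints': array([-1.28060629e+00,  4.91585778e-01,  1.55949480e+00, -2.50923941e-06,
        1.09171745e+00, -1.05578258e-01]), 'qvel': array([ 0.00127325, -0.00169726,  0.00035022, -0.00111092, -0.00023798,
        0.00117245]), 'tau': array([-1.43071076e-03, -6.12650943e+01, -2.58182609e+01,  6.91064307e-02,
        4.82315524e-02, -9.88791453e-05]), 'eef_pos': array([ 240.9032463 , -576.41308739,  214.02985342]), 'tcp_rot': array([-3.14039375e+00, -1.24812417e-04,  3.95769382e-01]), 'ft_force': array([-0.31263886, -0.50418473, -0.0073006 ]), 'moment': array([ 0.00019622,  0.06843042, -0.06824422]), 'grip_force': 0.0, 'opening': 1.0004332681520651}
scene [[422.17971567   0.         264.04696192]
 [  0.         422.17971567 195.80710912]
 [  0.           0.           1.        ]] [[-3.160000e-01  9.490000e-01  1.400000e-02  1.355880e+02]
 [ 5.960000e-01  2.100000e-01 -7.750000e-01 -2.389000e+02]
 [-7.380000e-01 -2.360000e-01 -6.320000e-01  1.510961e+03]
 [ 0.000000e+00  0.000000e+00  0.000000e+00  1.000000e+00]]
top [[363.86265943   0.         250.7499831 ]
 [  0.         363.86265943 191.12282798]
 [  0.           0.           1.        ]] [[-8.00000e-03 -1.00000e+00  1.60000e-02  3.34840e+01]
 [-9.92000e-01  6.00000e-03 -1.23000e-01  5.78132e+02]
 [ 1.23000e-01 -1.60000e-02 -9.92000e-01  9.75842e+02]
 [ 0.00000e+00  0.00000e+00  0.00000e+00  1.00000e+00]]
```

View pics/scene0.png

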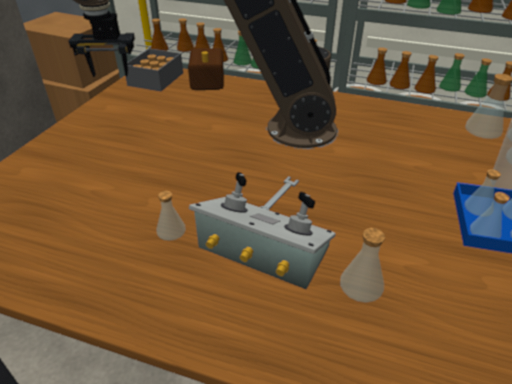

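View pics/top0.png

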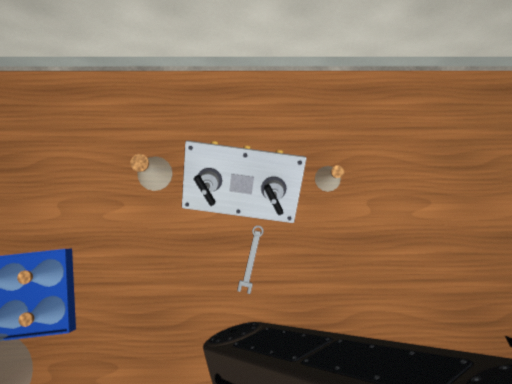

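The scene picture shows the box with both T-handles at about (240,183) and (306,203). In the top view the handles are at about (204,190) and (273,199). The wrench lies in front at (252,260), the large flask is at (155,173) and the small one at (328,180). Next I'll measure the handles.

```bash
cat > h.py <<'E'
from cell import monitor, viewer
import cv2,numpy as np
def ray(n,p):
    c=viewer.camera_info(n);T=c["camera_from_world"];R=T[:3,:3];o=-R.T@T[:3,3]
    d=R.T@np.linalg.inv(c["K"])@np.array([p[0],p[1],1.]);return o,d/np.linalg.norm(d)
def onz(n,p,z):
    o,d=ray(n,p);return o+d*(z-o[2])/d[2]
def tri(p,q,n="top",m="scene"):
    o,d=ray(n,p);a,e=ray(m,q)
    s=np.linalg.lstsq(np.c_[d,-e],a-o,rcond=None)[0]
    P,Q=o+s[0]*d,a+s[1]*e;return (P+Q)/2,np.linalg.norm(P-Q)
def proj(n,X):
    c=viewer.camera_info(n);v=c["K"]@(c["camera_from_world"]@np.append(X,1))[:3];return v[:2]/v[2]
def blobs(im,roi,thr=50,amin=15):
    x0,y0,x1,y1=roi
    m=(im[y0:y1,x0:x1].max(2)<thr).astype(np.uint8)
    cs,_=cv2.findContours(m,cv2.RETR_EXTERNAL,cv2.CHAIN_APPROX_NONE)
    out=[]
    for c in cs:
        if cv2.contourArea(c)>=amin:
            r=cv2.minAreaRect(c);out.append((np.add(r[0],(x0,y0)).round(1),np.round(r[1],1),(cv2.boxPoints(r)+(x0,y0)).round(1).tolist(),cv2.contourArea(c)))
    return out
E
python3 - <<'E'
from h import *
top=cv2.imread("pics/top0.png");sc=cv2.imread("pics/scene0.png")
for n,im,rois in(("top",top,[(186,165,230,212),(250,175,292,220)]),("scene",sc,[(225,165,255,215),(290,185,325,235)])):
    for r in rois:
        for b in blobs(im,r):print(n,b)
# cover corners
g=cv2.cvtColor(top,cv2.COLOR_BGR2HSV);m=((g[...,1]<40)&(g[...,2]>120)).astype(np.uint8);m[:125]=0;m[225:]=0;m[:,:175]=0;m[:,312:]=0
m=cv2.morphologyEx(m,cv2.MORPH_OPEN,np.ones((5,5)))
c=max(cv2.findContours(m,0,2)[0],key=cv2.contourArea);h=cv2.convexHull(c);q=cv2.approxPolyDP(h,6,True)[:,0];print(q.tolist())
for p in q:
    z=140 if p[1]<180 else 44
    print(p,onz("top",p,z).round(1))
a=cv2.resize(top[125:230,170:320],None,fx=5,fy=5,interpolation=2);cv2.imwrite("pics/c0.png",a)
E
```

```text
top (array([204.4, 189.5]), array([31.9,  6.3]), [[193.5, 177.5], [198.9, 174.2], [215.4, 201.6], [209.9, 204.9]], 130.0)
top (array([277.7, 207.4]), array([12.1,  4.5]), [[273.0, 203.0], [277.0, 201.0], [282.4, 211.8], [278.4, 213.8]], 37.5)
top (array([269.4, 191.6]), array([16.6,  5.9]), [[262.8, 185.8], [268.0, 182.9], [276.0, 197.4], [270.8, 200.3]], 74.5)
scene (array([240.6, 179. ]), array([12.9,  6.9]), [[234.3, 175.1], [240.4, 171.6], [246.8, 182.8], [240.7, 186.3]], 61.0)
scene (array([306.3, 199.8]), array([18.4,  7.8]), [[297.0, 196.0], [302.5, 190.5], [315.5, 203.5], [310.0, 209.0]], 103.5)
[[186, 141], [305, 157], [294, 216], [189, 208], [182, 202]]
[186 141] [694.  193.6 140. ]
[305 157] [ 651.4 -106.7  140. ]
[294 216] [507.9 -88.4  44. ]
[189 208] [531.9 198.6  44. ]
[182 202] [548.5 217.9  44. ]
```

View pics/c0.png

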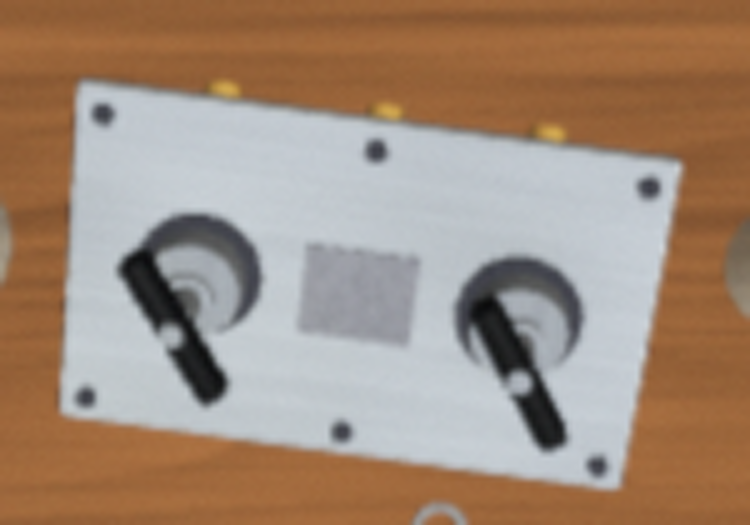

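The crop shows both bars pointing up-left to down-right, with the light dots that mark the bar centres at crop (172,335) and (519,381). In the full top picture those are (204.4,192) and (273.8,201.2).

```bash
cat >> h.py <<'E'
from scipy.optimize import least_squares
def geom(yaw):
    X=np.array([np.cos(yaw),np.sin(yaw),0]);Y=np.array([-np.sin(yaw),np.cos(yaw),0]);Z=np.array([0,0,1.])
    return X,Y,np.cos(np.pi/6)*X+.5*Z,-.5*X+np.cos(np.pi/6)*Z
def bdir(q,yaw):
    X,Y,u,n=geom(yaw);f=q-.75;return np.cos(f)*u-np.sin(f)*Y
E
python3 - <<'E'
from h import *
D={'a':(204.4,192.0),'b':(273.8,201.2)}
E_={'a':((196.6,175.4),(212.4,204.6)),'b':((266.6,185),(280.8,214))}
# dot: top of bar, ~10mm along n from centre; z centre about 157
pd={k:onz("top",v,157+9) for k,v in D.items()}
v=pd['a']-pd['b'];print(pd,np.linalg.norm(v),"yaw",np.arctan2(-v[0],v[1]))
yaw=np.arctan2(-v[0],v[1])
X,Y,u,n=geom(yaw)
for k in 'ab':
    c=pd[k]-10*n
    def f(p):
        q,cx,cy=p;C=np.array([cx,cy,157]);d=bdir(q,yaw)
        return np.r_[proj("top",C+41*d+8*n)-E_[k][0],proj("top",C-41*d+8*n)-E_[k][1],proj("top",C+10*n)-D[k]]
    r=least_squares(f,[.15,*c[:2]]);print(k,"centre",c.round(1),"q,cx,cy",r.x.round(3),r.fun.round(1))
    print(" scene proj",proj("scene",c).round(1),"near end",(c-41*bdir(r.x[0],yaw)).round(1))
E
```

```text
{'a': array([560.72814431, 143.30560393, 166.        ]), 'b': array([537.31228202, -23.95527679, 166.        ])} 168.89199160661673 yaw -0.1390920654826421
a centre [565.7 142.6 157.3] q,cx,cy [1.97000e-01 5.68092e+02 1.42542e+02] [ 0.1  0.7 -0.1  0.2  0.1 -1. ]
 scene proj [305.6 198.6] near end [532.8 125.5 139.9]
b centre [542.3 -24.6 157.3] q,cx,cy [ 1.83000e-01  5.44154e+02 -2.47190e+01] [ 0.2  0.8 -0.2  0.   0.  -0.8]
 scene proj [240.5 178.1] near end [509.5 -42.3 140. ]
```

```bash
cat >> h.py <<'E'
YAW=-0.139
C={'a':np.array([567,142.5,157.]),'b':np.array([543.5,-24.6,157.])}
Q0={'a':.197,'b':.183}
def pose(k,q,r=28,dz=-15):
    n=geom(YAW)[3];d=bdir(q,YAW)
    P=C[k]-r*d-3*(q-Q0[k])*n+[0,0,dz];return P,np.arctan2(d[1],d[0])
def row(p0,y0,p1,y1):
    x=np.array([np.cos(y0),np.sin(y0),0]);y=np.array([np.sin(y0),-np.cos(y0),0]);e=p1-p0
    return np.round([e@x/150,e@y/150,-e[2]/150,-(y1-y0)/(np.pi/2)],4)
def cur():
    s=monitor.state();return s["eef_pos"],s["tcp_rot"][2],s
E
python3 - <<'E'
from h import *
p,y,s=cur();P,Y=pose('b',.183);print(P,Y)
r=row(p,y,P,Y);print("to b total",r, "above z", (P[2]-p[2]))
qs=np.arange(.15,1.56,.1)
for k in 'ab':
    for q in qs:
        A=pose(k,q);B=pose(k,q+.1);print(k,q.round(2),A[0].round(1),round(A[1],3),row(*A,*B))
E
```

```text
[521.15941823 -36.65987596 130.19077488] 0.4949933054613663
to b total [ 3.1113 -2.6002  0.5596 -0.0631] above z -83.94009262248395
a 0.15 [544.9 129.6 130.6] 0.53 [ 0.004  -0.0171  0.0066  0.0674]
a 0.25 [544.1 132.1 129.6] 0.424 [ 0.0039 -0.0174  0.0058  0.0691]
a 0.35 [543.6 134.8 128.7] 0.315 [ 0.0036 -0.0177  0.0049  0.0707]
a 0.45 [543.3 137.5 128. ] 0.204 [ 0.0033 -0.018   0.004   0.072 ]
a 0.55 [543.2 140.2 127.4] 0.091 [ 0.0028 -0.0183  0.0031  0.0729]
a 0.65 [543.4 143.  126.9] -0.024 [ 0.0023 -0.0185  0.0022  0.0734]
a 0.75 [543.8 145.7 126.6] -0.139 [ 0.0018 -0.0186  0.0013  0.0734]
a 0.85 [544.5 148.5 126.4] -0.254 [ 0.0013 -0.0187  0.0003  0.0729]
a 0.95 [545.4 151.1 126.3] -0.369 [ 0.0007 -0.0187 -0.0006  0.072 ]
a 1.05 [546.5 153.7 126.4] -0.482 [ 0.0003 -0.0187 -0.0015  0.0707]
a 1.15 [547.8 156.2 126.6] -0.593 [-0.0002 -0.0186 -0.0023  0.0691]
a 1.25 [549.3 158.5 127. ] -0.702 [-0.0005 -0.0185 -0.0031  0.0674]
a 1.35 [551.1 160.7 127.4] -0.808 [-0.0007 -0.0183 -0.0039  0.0655]
a 1.45 [553.  162.7 128. ] -0.911 [-0.0009 -0.0182 -0.0046  0.0637]
a 1.55 [555.1 164.5 12
[... 357 characters left out ...]
0183  0.0031  0.0729]
b 0.65 [519.9 -24.1 126.9] -0.024 [ 0.0023 -0.0185  0.0022  0.0734]
b 0.75 [520.3 -21.4 126.5] -0.139 [ 0.0018 -0.0186  0.0013  0.0734]
b 0.85 [521.  -18.6 126.3] -0.254 [ 0.0013 -0.0187  0.0003  0.0729]
b 0.95 [521.9 -16.  126.3] -0.369 [ 0.0007 -0.0187 -0.0006  0.072 ]
b 1.05 [523.  -13.4 126.4] -0.482 [ 0.0003 -0.0187 -0.0015  0.0707]
b 1.15 [524.3 -10.9 126.6] -0.593 [-0.0002 -0.0186 -0.0023  0.0691]
b 1.25 [525.9  -8.6 126.9] -0.702 [-0.0005 -0.0185 -0.0031  0.0674]
b 1.35 [527.6  -6.4 127.4] -0.808 [-0.0007 -0.0183 -0.0039  0.0655]
b 1.45 [529.5  -4.4 128. ] -0.911 [-0.0009 -0.0182 -0.0046  0.0637]
b 1.55 [531.6  -2.7 128.7] -1.01 [-0.001  -0.018  -0.0053  0.0619]
```

Call:
move_arm --moves '[0.311, -0.26, 0, -0.006, 0.311, -0.26, 0, -0.006, 0.311, -0.26, 0, -0.006, 0.311, -0.26, 0, -0.006, 0.311, -0.26, 0, -0.006, 0.311, -0.26, 0, -0.006, 0.311, -0.26, 0, -0.006, 0.311, -0.26, 0, -0.006, 0.311, -0.26, 0, -0.006, 0.311, -0.26, 0, -0.006]' --claw 34

```text
t: 1.35
eef_pos: [498.3, -23.8, 214.6]
tcp_rot: [3.141, 0.0, 0.49]
ft_force: [0.3, -0.1, -0.3]
opening: 0.356
grip_force: 0.0
```

Call:
move_arm --moves '[0, 0, 0, 0, 0, 0, 0, 0, 0, 0, 0, 0, 0, 0, 0, 0]'

```text
t: 1.85
eef_pos: [497.6, -26.9, 214.7]
tcp_rot: [3.141, 0.0, 0.488]
ft_force: [-0.6, -0.1, 0.0]
opening: 0.356
grip_force: 0.0
```

Run:
```python
from h import *
p,y,s=cur();print(s["t"],p,y,s["opening"],s["ft_force"]);P,Y=pose('b',.183);print(row(p,y,P,Y))
c=viewer.camera_info("wrist");im=viewer.read_camera("wrist");cv2.imwrite("pics/w1.png",im[:,:,::-1])
```

```text
1.85 [497.61270309 -26.88083365 214.65600725] 0.48809032223522175 0.356327547413833 [-0.59228742 -0.05390577  0.02496775]
[ 0.1081  0.1312  0.5631 -0.0044]
```

View pics/w1.png

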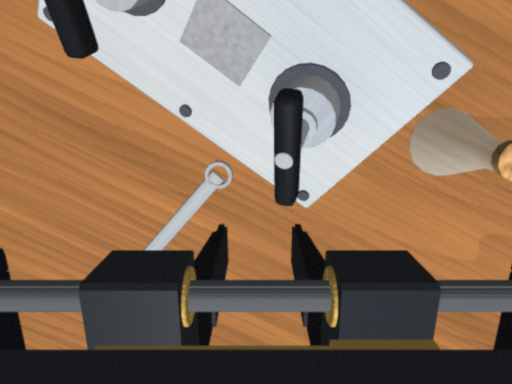

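The wrist view shows bar b nearly upright between (288,92) and (286,203), with its dot at (284,161). I'll check the position against it.

Run:
```python
from h import *
n=geom(YAW)[3]
print("dot",onz("wrist",(284,161),165.7),"pred",C['b']+10*n)
d=bdir(.183,YAW)
for s in(41,-41):print(proj("wrist",C['b']+s*d+8*n))
p,y,s=cur();P,Y=pose('b',.183);print(row(p,y,P,Y),row(p,y,*pose('b',.14)))
```

```text
dot [537.65274737 -23.32906718 165.7       ] pred [538.54822478 -23.90723585 165.66025404]
[289.42426743  99.33371809]
[283.6363065 205.0699268]
[ 0.1073  0.1319  0.5632 -0.0042] [ 0.1062  0.1393  0.5602 -0.0329]
```

Call:
move_arm --moves '[0.107, 0.133, 0, -0.004, 0, 0, 0, 0, 0, 0, 0.2, 0, 0, 0, 0.2, 0, 0, 0, 0.1, 0, 0, 0, 0.063, 0, 0, 0, 0, 0]'

```text
t: 2.78
eef_pos: [521.3, -35.9, 130.2]
tcp_rot: [-3.141, 0.0, 0.496]
ft_force: [-0.3, 0.2, -0.2]
opening: 0.355
grip_force: 0.0
```

Run:
```python
from h import *
p,y,s=cur();print(s["t"],p,y,s["ft_force"],s["moment"]);P,Y=pose('b',.183);print(row(p,y,P,Y))
im=viewer.read_camera("wrist");cv2.imwrite("pics/w2.png",im[:,:,::-1])
```

```text
2.775 [521.34294878 -35.86477198 130.18057927] 0.4962644181135012 [-0.25812655  0.15717629 -0.21575491] [ 0.01754687 -0.03542212  0.0244034 ]
[-0.0036  0.0041 -0.0001  0.0008]
```

View pics/w2.png

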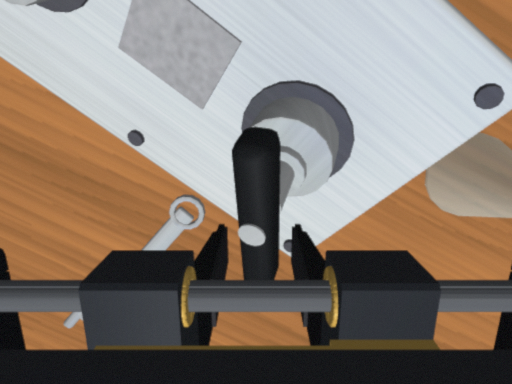

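The fingers straddle the near half of bar b, which runs from about (258,135) to (262,275). I'll start it gently clockwise.

Call:
move_arm --moves '[0.002, -0.0087, 0.003, 0.034, 0.002, -0.0087, 0.003, 0.034, 0.002, -0.0088, 0.003, 0.035, 0.002, -0.0088, 0.0025, 0.035, 0.002, -0.009, 0.0025, 0.036]'

```text
t: 3.45
eef_pos: [521.0, -29.4, 129.1]
tcp_rot: [3.14, -0.002, 0.221]
ft_force: [1.7, -1.6, -1.3]
opening: 0.359
grip_force: 0.8
```

Call:
move_arm --moves '[0.0015, -0.009, 0.002, 0.036]'

```text
t: 3.58
eef_pos: [520.9, -28.0, 128.8]
tcp_rot: [3.141, -0.002, 0.165]
ft_force: [-0.1, -1.9, -0.8]
opening: 0.358
grip_force: 0.8
```

Call:
move_arm --moves '[0.0015, -0.009, 0.002, 0.036]'

```text
t: 3.7
eef_pos: [520.8, -26.7, 128.4]
tcp_rot: [3.141, -0.002, 0.108]
ft_force: [0.3, -1.6, -1.9]
opening: 0.357
grip_force: 0.8
```

```bash
cat >> h.py <<'E'
def rep(k):
    p,y,s=cur();print("t",s["t"],p.round(1),"F",s["ft_force"].round(2),"M",s["moment"].round(3))
    qs=np.linspace(0,1.7,171);q=min(qs,key=lambda q:abs(pose(k,q)[1]-y))
    yt=np.array([np.sin(y),-np.cos(y),0]);print("tool q",q,"Fy",s["ft_force"]@yt, "corr",row(p,y,*pose(k,q)))
E
python3 -c "
from h import *
rep('b')"
```

```text
t 3.7 [520.8 -26.7 128.4] F [ 0.29 -1.59 -1.89] M [-0.318 -0.179  0.003]
tool q 0.53 Fy 1.6129858789582647 corr [-0.0079  0.0044  0.0066 -0.0035]
```

Call:
move_arm --moves '[0.0015, -0.009, 0.0025, 0.036]'

```text
t: 3.82
eef_pos: [520.9, -25.3, 128.1]
tcp_rot: [3.141, -0.002, 0.052]
ft_force: [1.3, -1.5, -0.7]
opening: 0.361
grip_force: 0.8
```

Call:
move_arm --moves '[0.0013, -0.0092, 0.0025, 0.036]'

```text
t: 3.95
eef_pos: [521.0, -23.9, 127.7]
tcp_rot: [3.141, -0.002, -0.005]
ft_force: [0.9, -1.3, -1.9]
opening: 0.359
grip_force: 0.8
```

Call:
move_arm --moves '[0.0012, -0.0092, 0.002, 0.036]'

```text
t: 4.08
eef_pos: [521.1, -22.5, 127.3]
tcp_rot: [3.141, -0.002, -0.061]
ft_force: [0.2, -1.3, -1.1]
opening: 0.358
grip_force: 0.7
```

Call:
move_arm --moves '[0.001, -0.0092, 0.001, 0.0365]'

```text
t: 4.2
eef_pos: [521.3, -21.2, 127.2]
tcp_rot: [3.141, -0.002, -0.119]
ft_force: [1.0, -1.1, -1.2]
opening: 0.357
grip_force: 0.7
```

Call:
move_arm --moves '[0.001, -0.0093, 0.001, 0.0365]'

```text
t: 4.32
eef_pos: [521.6, -19.8, 127.0]
tcp_rot: [3.141, -0.002, -0.176]
ft_force: [-0.5, -1.3, -1.6]
opening: 0.359
grip_force: 0.7
```

Call:
move_arm --moves '[0.001, -0.0093, 0.0005, 0.0365]'

```text
t: 4.45
eef_pos: [521.9, -18.4, 126.9]
tcp_rot: [3.141, -0.002, -0.234]
ft_force: [1.0, -1.9, -1.3]
opening: 0.361
grip_force: 0.8
```

Call:
move_arm --moves '[0.0008, -0.0093, 0, 0.0365]'

```text
t: 4.58
eef_pos: [522.4, -17.1, 126.9]
tcp_rot: [3.141, -0.002, -0.291]
ft_force: [-0.2, -1.3, -1.8]
opening: 0.357
grip_force: 0.8
```

Call:
move_arm --moves '[0.0006, -0.0093, 0, 0.0365]'

```text
t: 4.7
eef_pos: [522.8, -15.8, 126.9]
tcp_rot: [3.142, -0.002, -0.348]
ft_force: [0.5, -1.5, -0.9]
opening: 0.357
grip_force: 0.8
```

Call:
move_arm --moves '[0.0005, -0.0093, 0, 0.036]'

```text
t: 4.82
eef_pos: [523.4, -14.5, 126.9]
tcp_rot: [-3.142, -0.002, -0.405]
ft_force: [0.0, -1.7, -1.5]
opening: 0.357
grip_force: 0.8
```

```bash
python3 -c "
from h import *
rep('b')
im=viewer.read_camera('wrist');cv2.imwrite('pics/w3.png',im[:,:,::-1])"
```

```text
t 4.825 [523.4 -14.5 126.9] F [ 0.03 -1.71 -1.48] M [-0.202 -0.088  0.005]
tool q 0.98 Fy 1.556754271782779 corr [-0.0054  0.0075  0.004  -0.001 ]
```

View pics/w3.png

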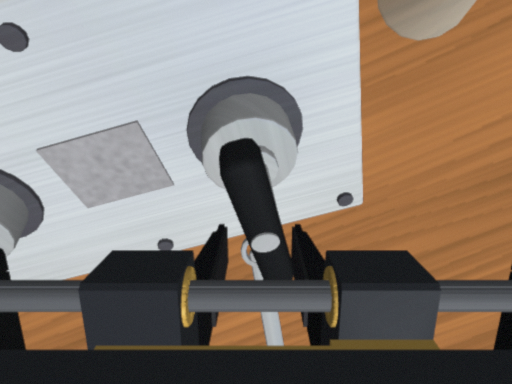

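Bar b, from (240,150) to (280,275), lags the tool a little and rests against the right finger. It still turns freely, so I'll carry on in watched steps.

Call:
move_arm --moves '[0, -0.0093, -0.0003, 0.036]'

```text
t: 5.0
eef_pos: [523.9, -13.2, 126.8]
tcp_rot: [-3.141, -0.001, -0.46]
ft_force: [0.6, -1.3, -0.9]
opening: 0.358
grip_force: 0.8
```

Call:
move_arm --moves '[0, -0.0093, -0.0005, 0.0355]'

```text
t: 5.12
eef_pos: [524.5, -11.9, 126.9]
tcp_rot: [-3.141, -0.001, -0.516]
ft_force: [-0.3, -2.2, -0.7]
opening: 0.36
grip_force: 0.8
```

Call:
move_arm --moves '[0, -0.0093, -0.001, 0.035]'

```text
t: 5.25
eef_pos: [525.1, -10.7, 127.0]
tcp_rot: [-3.141, -0.001, -0.571]
ft_force: [0.4, -2.0, -1.6]
opening: 0.356
grip_force: 0.8
```

Call:
move_arm --moves '[0, -0.0093, -0.001, 0.035]'

```text
t: 5.38
eef_pos: [525.8, -9.5, 127.2]
tcp_rot: [-3.141, -0.001, -0.626]
ft_force: [-0.1, -1.0, -1.2]
opening: 0.361
grip_force: 0.7
```

There's no resistance by about 0.95, so b is the sound screw. I'll run it home.

Call:
move_arm --moves '[0, -0.0092, -0.001, 0.035, 0, -0.0092, -0.0015, 0.034, 0, -0.0092, -0.0015, 0.034, -0.0003, -0.0092, -0.0015, 0.034, -0.0003, -0.0092, -0.002, 0.033]'

```text
t: 6.0
eef_pos: [530.3, -4.3, 128.3]
tcp_rot: [-3.141, -0.001, -0.893]
ft_force: [-0.4, -0.9, -1.2]
opening: 0.361
grip_force: 0.6
```

Call:
move_arm --moves '[-0.0003, -0.0091, -0.002, 0.033, -0.0004, -0.0091, -0.002, 0.033]'

```text
t: 6.25
eef_pos: [532.4, -2.6, 128.9]
tcp_rot: [-3.141, -0.001, -0.997]
ft_force: [0.0, -1.1, -0.6]
opening: 0.358
grip_force: 0.6
```

```bash
cat >> h.py <<'E'
def barq(k,im):
    # bar angle from line of black dot-to-end seen in the top view
    pass
E
python3 - <<'E'
from h import *
rep('b')
for q in np.arange(1.4,1.86,.05):print(q.round(2),row(*pose('b',q),*pose('b',q+.05)))
E
```

```text
t 6.25 [532.4  -2.6 128.9] F [ 0.03 -1.1  -0.62] M [-0.071  0.134 -0.025]
tool q 1.54 Fy 0.5692988650984637 corr [-0.0025  0.0068  0.0017  0.0026]
1.4 [-0.0006 -0.0091 -0.002   0.0325]
1.45 [-0.0007 -0.0091 -0.0022  0.0321]
1.5 [-0.0007 -0.009  -0.0024  0.0316]
1.55 [-0.0007 -0.009  -0.0026  0.0312]
1.6 [-0.0007 -0.009  -0.0027  0.0307]
1.65 [-0.0007 -0.0089 -0.0029  0.0303]
1.7 [-0.0007 -0.0089 -0.003   0.0299]
1.75 [-0.0006 -0.0088 -0.0031  0.0296]
1.8 [-0.0006 -0.0088 -0.0032  0.0292]
1.85 [-0.0005 -0.0088 -0.0033  0.0289]
```

Call:
move_arm --moves '[-0.0005, -0.009, -0.002, 0.031, -0.0006, -0.009, -0.0025, 0.031]'

```text
t: 6.5
eef_pos: [534.6, -1.0, 129.6]
tcp_rot: [-3.141, -0.001, -1.094]
ft_force: [-1.1, -1.0, -0.5]
opening: 0.358
grip_force: 0.6
```

Call:
move_arm --moves '[-0.0006, -0.009, -0.0027, 0.03]'

```text
t: 6.62
eef_pos: [535.6, -0.5, 129.9]
tcp_rot: [-3.142, -0.001, -1.141]
ft_force: [-1.8, -4.1, -0.8]
opening: 0.356
grip_force: 2.1
```

Call:
move_arm --moves '[-0.0006, -0.009, -0.0027, 0.03]'

```text
t: 6.75
eef_pos: [536.4, -0.1, 130.1]
tcp_rot: [3.141, -0.001, -1.187]
ft_force: [-5.4, -7.3, -1.9]
opening: 0.358
grip_force: 3.7
```

Call:
move_arm --moves '[-0.0006, -0.009, -0.003, 0.029]'

```text
t: 6.88
eef_pos: [537.1, 0.2, 130.4]
tcp_rot: [3.139, -0.001, -1.233]
ft_force: [-6.1, -9.5, -2.3]
opening: 0.361
grip_force: 5.3
```

Force rises sharply at tool q≈1.7, less the lag, which is about 1.5: the end stop. I'll back off, lift and move to a.

Call:
move_arm --moves '[0, 0.03, 0, 0, 0, 0, -0.1, 0, 0, 0, -0.25, 0, 0, 0, -0.25, 0, 0, 0, 0, 0]'

```text
t: 7.5
eef_pos: [535.2, -0.3, 224.2]
tcp_rot: [-3.135, -0.003, -1.232]
ft_force: [0.4, -0.5, -0.6]
opening: 0.356
grip_force: 0.0
```

Run:
```python
from h import *
p,y,s=cur();print(s["t"],p,y,s["joints"]);P,Y=pose('a',.197);print(row(p,y,P,Y),Y)
print(row(p,Y,P,Y))
```

```text
7.5 [ 5.35180094e+02 -3.48599577e-01  2.24159001e+02] -1.2324701080474716 [-1.24191024e-01  3.50561746e-01  1.77091834e+00  2.07772569e-04
  1.01315429e+00  2.67895678e+00]
[-0.804  -0.349   0.6271 -1.0903] 0.4802172448461452
[ 0.4592 -0.7466  0.6271 -0.    ]
```

Call:
move_arm --moves '[0, 0, 0, -0.109, 0, 0, 0, -0.109, 0, 0, 0, -0.109, 0, 0, 0, -0.109, 0, 0, 0, -0.109, 0, 0, 0, -0.109, 0, 0, 0, -0.109, 0, 0, 0, -0.109, 0, 0, 0, -0.109, 0, 0, 0, -0.109]'

```text
t: 8.75
eef_pos: [533.7, -0.3, 220.3]
tcp_rot: [-3.142, -0.0, 0.485]
ft_force: [0.2, -0.3, -0.0]
opening: 0.359
grip_force: 0.0
```

Call:
move_arm --moves '[0.1, -0.187, 0, 0, 0.1, -0.187, 0, 0, 0.1, -0.187, 0, 0, 0.1, -0.187, 0, 0, 0, 0, 0, 0, 0, 0, 0, 0]'

```text
t: 9.5
eef_pos: [535.2, 126.5, 220.2]
tcp_rot: [3.141, 0.0, 0.48]
ft_force: [1.1, 0.4, -0.7]
opening: 0.355
grip_force: 0.0
```

Run:
```python
from h import *
p,y,s=cur();print(s["t"],p,y,s["joints"][5]);P,Y=pose('a',.197);print(row(p,y,P,Y),Y)
n=geom(YAW)[3];d=bdir(.197,YAW)
for t in(41,-41):print(proj("wrist",C['a']+t*d+8*n))
print(proj("wrist",C['a']+10*n))
print("b dot at home pred top",proj("top",C['b']+(10-4)*n),[proj("top",C['b']+6*n+t*bdir(1.5,YAW)).round(1) for t in(41,-41)])
a=viewer.read_camera("wrist")[:,:,::-1];b=viewer.read_camera("top")[130:230,170:320,::-1]
b=cv2.resize(b,(512,341),interpolation=2)
cv2.imwrite("pics/w4.png",np.vstack([a[:250],b]))
```

```text
9.5 [535.2197582  126.49833116 220.15867858] 0.47955816280469743 1.203360871255379
[ 6.830e-02  3.200e-03  6.005e-01 -4.000e-04] 0.4802172448461452
[256.55320737 109.76482988]
[257.13693287 210.24903639]
[255.99172205 167.54176701]
b dot at home pred top [273.75000694 200.02829261] [array([287.2, 190.2]), array([260.7, 209.6])]
```

View pics/w4.png

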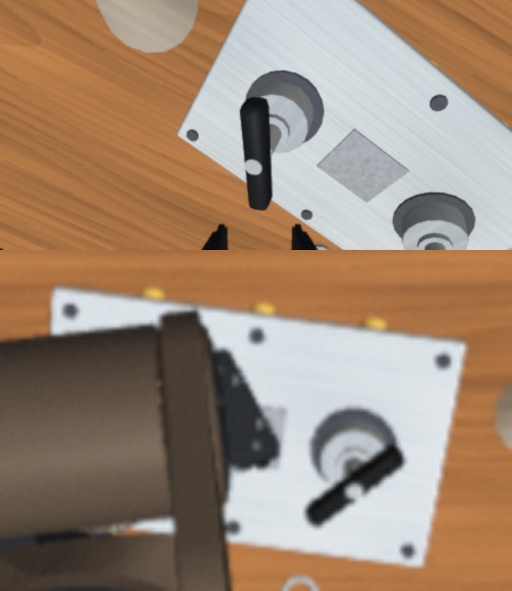

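In the wrist view, bar a lies as predicted: its ends are at (254,100) and (260,208) and its dot at (253,167). In the top crop, bar b runs from (314,518) to (400,455), an angle of 36.1° against 36.2° predicted for 1.5, so b is home. Now I'll descend on a.

Call:
move_arm --moves '[0.068, 0.003, 0, 0, 0, 0, 0, 0, 0, 0, 0.2, 0, 0, 0, 0.2, 0, 0, 0, 0.1, 0, 0, 0, 0.1, 0, 0, 0, 0, 0]'

```text
t: 10.48
eef_pos: [544.4, 131.0, 129.5]
tcp_rot: [-3.141, 0.001, 0.479]
ft_force: [1.5, 0.4, -0.4]
opening: 0.356
grip_force: 0.0
```

Call:
move_arm --moves '[0.002, -0.0087, 0.003, 0.034, 0.002, -0.0087, 0.003, 0.034, 0.002, -0.0088, 0.003, 0.035, 0.002, -0.0088, 0.0025, 0.035]'

```text
t: 10.98
eef_pos: [544.3, 136.4, 129.4]
tcp_rot: [3.141, -0.002, 0.261]
ft_force: [2.0, -1.9, -0.5]
opening: 0.36
grip_force: 0.6
```

Call:
move_arm --moves '[0.002, -0.009, 0.0025, 0.036]'

```text
t: 11.1
eef_pos: [544.3, 137.7, 129.1]
tcp_rot: [3.141, -0.002, 0.204]
ft_force: [1.1, -0.4, -0.5]
opening: 0.359
grip_force: 0.7
```

```bash
python3 -c "
from h import *
rep('a')"
```

```text
t 11.1 [544.3 137.7 129.1] F [ 1.08 -0.42 -0.54] M [-0.22  -0.226  0.011]
tool q 0.45 Fy 0.6326594261230067 corr [-0.007   0.0004  0.0074 -0.    ]
```

Call:
move_arm --moves '[0.0015, -0.009, 0.002, 0.036]'

```text
t: 11.22
eef_pos: [544.2, 139.1, 128.7]
tcp_rot: [3.141, -0.002, 0.147]
ft_force: [1.7, -1.7, -2.4]
opening: 0.354
grip_force: 0.8
```

Call:
move_arm --moves '[0.0015, -0.009, 0.002, 0.036]'

```text
t: 11.35
eef_pos: [544.2, 140.4, 128.4]
tcp_rot: [3.141, -0.002, 0.091]
ft_force: [1.2, -2.0, -1.4]
opening: 0.356
grip_force: 0.8
```

Call:
move_arm --moves '[0.0015, -0.009, 0.002, 0.036]'

```text
t: 11.48
eef_pos: [544.2, 141.7, 128.0]
tcp_rot: [3.141, -0.002, 0.034]
ft_force: [1.1, -1.2, -1.1]
opening: 0.356
grip_force: 0.8
```

Call:
move_arm --moves '[0.0013, -0.0092, 0.002, 0.036]'

```text
t: 11.6
eef_pos: [544.3, 143.1, 127.7]
tcp_rot: [3.141, -0.002, -0.022]
ft_force: [0.6, -1.3, -1.1]
opening: 0.357
grip_force: 0.8
```

Call:
move_arm --moves '[0.0012, -0.0092, 0.0015, 0.036]'

```text
t: 11.72
eef_pos: [544.5, 144.5, 127.4]
tcp_rot: [3.142, -0.001, -0.079]
ft_force: [-0.1, -2.3, -1.2]
opening: 0.358
grip_force: 0.8
```

Call:
move_arm --moves '[0.001, -0.0092, 0.001, 0.036]'

```text
t: 11.85
eef_pos: [544.7, 145.9, 127.3]
tcp_rot: [3.142, -0.001, -0.135]
ft_force: [0.5, -2.2, -1.3]
opening: 0.357
grip_force: 0.8
```

Call:
move_arm --moves '[0.001, -0.0092, 0.001, 0.036]'

```text
t: 11.98
eef_pos: [545.0, 147.2, 127.1]
tcp_rot: [3.142, -0.001, -0.192]
ft_force: [-0.1, -1.8, -1.6]
opening: 0.356
grip_force: 0.8
```

Call:
move_arm --moves '[0.001, -0.0092, 0.0005, 0.036]'

```text
t: 12.1
eef_pos: [545.4, 148.5, 127.0]
tcp_rot: [-3.142, -0.001, -0.248]
ft_force: [0.0, -2.6, -2.3]
opening: 0.36
grip_force: 1.2
```

Call:
move_arm --moves '[0.0008, -0.009, 0, 0.035]'

```text
t: 12.22
eef_pos: [546.0, 149.6, 127.0]
tcp_rot: [3.142, -0.002, -0.303]
ft_force: [1.0, -4.3, -3.1]
opening: 0.356
grip_force: 1.8
```

```bash
python3 -c "
from h import *
rep('a')"
```

```text
t 12.225 [546.  149.6 127. ] F [ 1.05 -4.26 -3.06] M [-0.559 -0.185  0.05 ]
tool q 0.89 Fy 3.749621231814076 corr [-0.0072  0.0029  0.0046 -0.0018]
```

Resistance is starting (pad force 0.8 → 1.8 N). "Felt" at 0.06 rad is about 0.2 Nm, or roughly 3.2 N, so I'll take two more small steps.

Call:
move_arm --moves '[0.0008, -0.009, 0, 0.035]'

```text
t: 12.35
eef_pos: [546.5, 150.7, 127.0]
tcp_rot: [3.141, -0.002, -0.358]
ft_force: [1.1, -5.5, -3.3]
opening: 0.358
grip_force: 2.5
```

Call:
move_arm --moves '[0.0006, -0.009, 0, 0.035]'

```text
t: 12.48
eef_pos: [547.2, 151.7, 126.9]
tcp_rot: [3.141, -0.002, -0.413]
ft_force: [2.2, -6.0, -4.0]
opening: 0.362
grip_force: 3.2
```

Call:
move_arm --moves '[0.0006, -0.009, 0, 0.035]'

```text
t: 12.6
eef_pos: [547.8, 152.7, 126.9]
tcp_rot: [3.141, -0.002, -0.468]
ft_force: [2.8, -7.7, -4.9]
opening: 0.36
grip_force: 3.9
```

Call:
move_arm --moves '[0.0004, -0.009, 0, 0.03]'

```text
t: 12.72
eef_pos: [548.5, 153.7, 126.8]
tcp_rot: [3.141, -0.002, -0.515]
ft_force: [3.5, -9.8, -4.2]
opening: 0.354
grip_force: 4.7
```

```bash
python3 -c "
from h import *
rep('a');p,y,s=cur()
r=p-C['a'];n=geom(YAW)[3];F=s['ft_force']
print('axis torque est',(np.cross((p+[0,0,19]-C['a'])/1000,-F))@n, s['grip_force'])
"
```

```text
t 12.725 [548.5 153.7 126.8] F [ 3.49 -9.77 -4.24] M [-1.731 -0.533  0.165]
tool q 1.08 Fy 6.7847082045340334 corr [-0.0123  0.0009  0.0025  0.0006]
axis torque est -0.19192914614694895 4.651113290456124
```

Call:
move_arm --moves '[0.0004, -0.009, 0, 0.03]'

```text
t: 12.85
eef_pos: [549.2, 154.6, 126.8]
tcp_rot: [3.14, -0.002, -0.562]
ft_force: [3.3, -9.9, -5.9]
opening: 0.357
grip_force: 5.2
```

```bash
python3 -c "
from h import *
rep('a');print(cur()[2]['grip_force'])
im=viewer.read_camera('wrist');cv2.imwrite('pics/w5.png',im[:,:,::-1])
for q in np.arange(1.1,-.35,-.1):print(q.round(2),row(*pose('a',q),*pose('a',q-.1)),pose('a',q)[0].round(1))
"
```

```text
t 12.85 [549.2 154.6 126.8] F [ 3.29 -9.9  -5.88] M [-1.87  -0.541  0.147]
tool q 1.12 Fy 6.625321519855031 corr [-0.0131  0.0015  0.0014 -0.001 ]
5.160241111298092
1.1 [ 0.0016  0.0187  0.001  -0.0714] [547.1 155.  126.5]
1.0 [ 0.0011  0.0187  0.0001 -0.0725] [545.9 152.4 126.3]
0.9 [ 0.0006  0.0187 -0.0008 -0.0732] [544.9 149.8 126.3]
0.8 [ 0.0001  0.0187 -0.0017 -0.0735] [544.1 147.1 126.5]
0.7 [-0.0005  0.0186 -0.0027 -0.0732] [543.6 144.4 126.7]
0.6 [-0.001   0.0184 -0.0036 -0.0725] [543.3 141.6 127.1]
0.5 [-0.0014  0.0182 -0.0045 -0.0714] [543.2 138.8 127.6]
0.4 [-0.0018  0.0179 -0.0054 -0.07  ] [543.4 136.1 128.3]
0.3 [-0.0021  0.0176 -0.0062 -0.0683] [543.8 133.4 129.1]
0.2 [-0.0023  0.0173 -0.007  -0.0664] [544.5 130.9 130.1]
0.1 [-0.0023  0.0169 -0.0077 -0.0646] [545.4 128.4 131.1]
-0.0 [-0.0023  0.0166 -0.0084 -0.0628] [546.5 126.1 132.3]
-0.1 [-0.0022  0.0163 -0.009  -0.061 ] [547.8 123.9 133.5]
-0.2 [-0.0019  0.016  -0.0096 -0.0595] [549.3 122.  134.9]
-0.3 [-0.0016  0.0158 -0.01   -0.0581] [550.9 120.2 136.3]
```

I've felt the resistance in a. I'll stop there and back it out anticlockwise.

Call:
move_arm --moves '[0, 0.0187, 0.001, -0.0714, -0.002, 0.0187, 0.0005, -0.072, -0.002, 0.0187, 0, -0.073, -0.002, 0.0187, -0.001, -0.073, -0.002, 0.0187, -0.002, -0.073, -0.003, 0.0185, -0.003, -0.073, -0.003, 0.0183, -0.004, -0.072, -0.003, 0.018, -0.005, -0.07]'

```text
t: 13.9
eef_pos: [543.0, 135.0, 129.3]
tcp_rot: [3.141, -0.002, 0.35]
ft_force: [1.2, 0.5, -1.4]
opening: 0.36
grip_force: 0.8
```

Call:
move_arm --moves '[-0.002, 0.0178, -0.006, -0.069, -0.002, 0.0175, -0.0065, -0.067]'

```text
t: 14.15
eef_pos: [544.5, 130.0, 131.1]
tcp_rot: [3.141, -0.002, 0.563]
ft_force: [-0.8, 1.0, -1.0]
opening: 0.358
grip_force: 0.7
```

```bash
python3 -c "
from h import *
rep('a');print(cur()[2]['grip_force'])"
```

```text
t 14.15 [544.5 130.  131.1] F [-0.75  1.05 -1.  ] M [ 0.249 -0.056 -0.01 ]
tool q 0.12 Fy -1.2851904174125113 corr [0.0002 0.0087 0.0013 0.0016]
0.7468617313497816
```

Call:
move_arm --moves '[-0.002, 0.017, -0.0075, -0.065]'

```text
t: 14.28
eef_pos: [545.5, 127.6, 132.2]
tcp_rot: [3.141, -0.001, 0.665]
ft_force: [-0.8, 1.6, -1.0]
opening: 0.357
grip_force: 0.7
```

Call:
move_arm --moves '[-0.001, 0.0085, -0.004, -0.032]'

```text
t: 14.4
eef_pos: [546.2, 126.5, 132.8]
tcp_rot: [3.141, -0.001, 0.714]
ft_force: [-0.2, 1.6, -1.1]
opening: 0.36
grip_force: 0.7
```

Call:
move_arm --moves '[-0.001, 0.0085, -0.004, -0.032]'

```text
t: 14.52
eef_pos: [546.8, 125.5, 133.4]
tcp_rot: [3.141, -0.001, 0.764]
ft_force: [0.2, 1.8, -0.8]
opening: 0.354
grip_force: 0.7
```

Call:
move_arm --moves '[-0.001, 0.0083, -0.004, -0.031]'

```text
t: 14.65
eef_pos: [547.6, 124.5, 134.0]
tcp_rot: [3.141, -0.001, 0.813]
ft_force: [-0.3, 1.6, -0.4]
opening: 0.356
grip_force: 0.6
```

Call:
move_arm --moves '[-0.001, 0.0082, -0.0045, -0.031]'

```text
t: 14.78
eef_pos: [548.3, 123.5, 134.6]
tcp_rot: [3.141, -0.001, 0.861]
ft_force: [-1.1, 2.1, -0.7]
opening: 0.362
grip_force: 0.7
```

Call:
move_arm --moves '[-0.001, 0.0082, -0.0045, -0.031]'

```text
t: 14.9
eef_pos: [549.1, 122.8, 135.3]
tcp_rot: [3.141, -0.001, 0.91]
ft_force: [-0.9, 4.7, -2.8]
opening: 0.356
grip_force: 2.1
```

Call:
move_arm --moves '[-0.001, 0.0081, -0.0045, -0.03]'

```text
t: 15.02
eef_pos: [549.7, 122.3, 135.7]
tcp_rot: [-3.141, -0.001, 0.957]
ft_force: [-2.0, 8.3, -3.4]
opening: 0.358
grip_force: 3.6
```

Call:
move_arm --moves '[-0.001, 0.008, -0.0045, -0.03]'

```text
t: 15.15
eef_pos: [550.3, 121.9, 136.2]
tcp_rot: [-3.14, -0.001, 1.004]
ft_force: [-2.2, 10.7, -6.2]
opening: 0.359
grip_force: 5.0
```

The outer stop is reached. I'll release and clear the view.

Call:
move_arm --moves '[0, -0.03, 0, 0, 0, 0, -0.1, 0, 0, 0, -0.25, 0, 0, 0, -0.25, 0, -0.2, 0, -0.1, 0, -0.2, 0.2, 0, 0, -0.2, 0.3, 0, 0, 0, 0.4, 0, 0, 0, 0.4, 0, 0, 0, 0.4, 0, 0]'

```text
t: 16.4
eef_pos: [715.0, -91.6, 243.1]
tcp_rot: [3.139, -0.001, 1.002]
ft_force: [0.8, 0.2, 0.4]
opening: 0.357
grip_force: 0.0
```

Call:
move_arm --moves '[0, 0.4, 0, 0, 0, 0.4, 0, 0, 0, 0, 0, 0, 0, 0, 0, 0]'

```text
t: 16.9
eef_pos: [814.1, -154.4, 241.6]
tcp_rot: [3.141, 0.0, 1.003]
ft_force: [-1.2, 1.7, -0.4]
opening: 0.357
grip_force: 0.0
```

Run:
```python
from h import *
n=geom(YAW)[3];print(cur()[2]['t'],cur()[2]['joints'].round(2))
for k,q in(('a',0),('b',1.5)):
    c=C[k]-3*(q-Q0[k])*n+8*n;print(k,[((proj("top",c+t*bdir(q,YAW))-[150,130])*4).round() for t in(41,-41)])
im=viewer.read_camera("top")[130:280,130+20:350,::-1];cv2.imwrite("pics/t9.png",cv2.resize(im,None,fx=4,fy=4,interpolation=2)[:600])
```

```text
16.9 [-0.27  0.8   0.88 -0.    1.45  0.3 ]
a [array([175., 193.]), array([260., 296.])]
b [array([548., 240.]), array([443., 317.])]
```

View pics/t9.png

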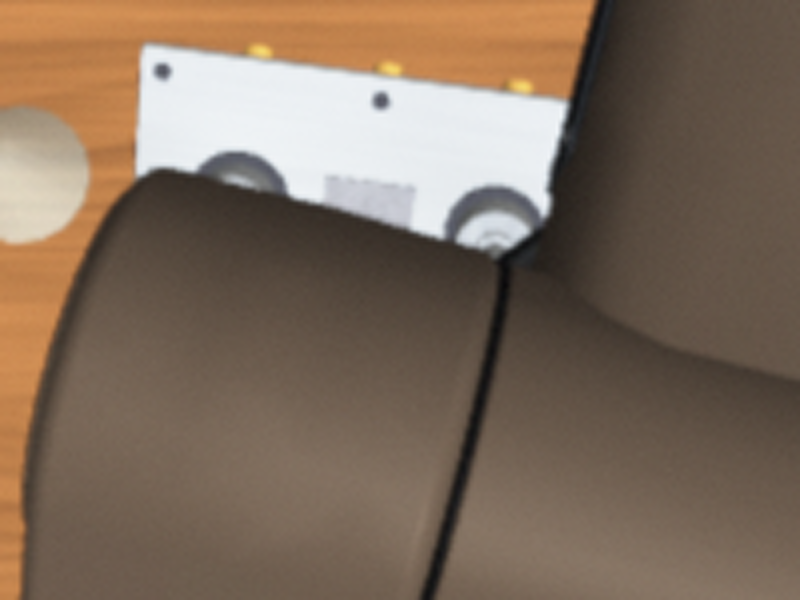

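That shift went over the box: the arm link hides both handles from the top camera, at about (300,380) in the crop. I'll swing it to the right.

Call:
move_arm --moves '[-0.4, 0, 0, 0, -0.4, 0, 0, 0, -0.4, 0, 0, 0, -0.4, 0, 0, 0, -0.4, 0, 0, 0, -0.4, 0, 0, 0, -0.4, 0, 0, 0, -0.4, 0, 0, 0, -0.1, -0.3, 0, 0, 0, -0.3, 0, 0]'

```text
t: 18.2
eef_pos: [470.0, -522.6, 241.9]
tcp_rot: [3.141, 0.001, 1.002]
ft_force: [1.2, -0.2, 0.4]
opening: 0.359
grip_force: 0.0
```

Call:
move_arm --moves '[0, -0.3, 0, 0, 0, -0.3, 0, 0, 0, 0, 0, 0, 0, 0, 0, 0]'

```text
t: 18.7
eef_pos: [396.8, -474.5, 242.4]
tcp_rot: [3.139, 0.001, 1.003]
ft_force: [0.9, 0.5, 0.1]
opening: 0.358
grip_force: 0.0
```

Run:
```python
from h import *
im=viewer.read_camera("top")[130:280,150:350,::-1];cv2.imwrite("pics/t10.png",cv2.resize(im,None,fx=4,fy=4,interpolation=2))
```

```text
(no output)
```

View pics/t10.png

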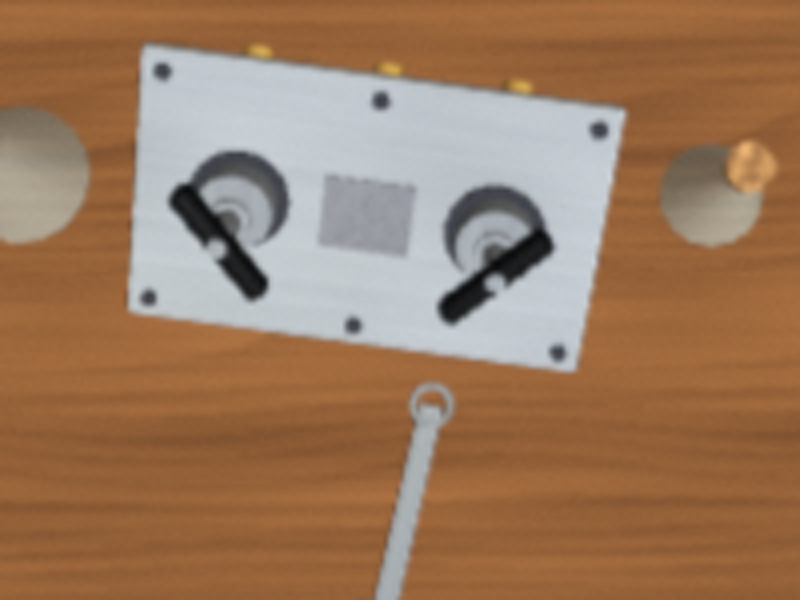

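Both bars are in view: a runs (182,195)–(257,292) and b (545,238)–(447,316). The flasks and wrench look untouched. I'll check the angles more exactly.

Run:
```python
from h import *
n=geom(YAW)[3]
def ang(im,roi):
    x0,y0,x1,y1=roi;m=(cv2.resize(im[y0:y1,x0:x1],None,fx=4,fy=4,interpolation=2).max(2)<58).astype(np.uint8)
    c=max(cv2.findContours(cv2.morphologyEx(m,cv2.MORPH_CLOSE,np.ones((25,25))),0,1)[0],key=cv2.contourArea)
    v=cv2.fitLine(c,cv2.DIST_L2,0,.01,.01).ravel();return np.degrees(np.arctan2(v[1],v[0]))%180
ims=[cv2.imread("pics/top0.png")]+[viewer.read_camera("top") for _ in range(2)]
for k,roi in(('a',(186,165,230,212)),('b',(252,175,296,218))):
    qs=np.arange(-.1,1.7,.01);A=[]
    for q in qs:
        e=proj("top",C[k]+8*n+41*bdir(q,YAW))-proj("top",C[k]+8*n-41*bdir(q,YAW));A.append(np.degrees(np.arctan2(e[1],e[0]))%180)
    for im in ims:
        a=ang(im,roi);print(k,a.round(1),"q",qs[np.argmin(abs(np.array(A)-a))].round(2))
```

```text
a 59.8 q 0.17
a 51.7 q 0.02
a 51.7 q 0.02
b 61.9 q 0.15
b 142.8 q 1.48
b 142.6 q 1.48
```

Both angles match the stops to within measuring error: a is about 0 and b about 1.5.

```bash
python3 -c "
from cell import order
print(order.job_done())"
```

```text
the job is handed in; nothing more can be done
None
```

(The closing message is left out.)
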